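Load the tea infuser and set the brewing timer

ROBOT

A 6-joint arm with a two-finger parallel gripper is mounted at the origin on the work surface. World frame = base frame: x ahead of the robot, y to its left, z up, the work surface at z = 0. Lengths are in m, angles in degrees, forces in N, time in s.
With the tool pointing down it reaches from about 0.35 to 0.875 m from the base axis. Payload 4.2 kg.
Tool frame: the origin (TCP) lies on the centre line of the jaws, within the pads' length; the fingertips stand 19 mm ahead of it and the grasp point (between the pads) is the TCP; z points along the fingers, y is the line along which they close (so a half turn about z gives the same grasp; the last joint's range is limited). The gripper opens to 87 mm and grips with 3 to 60 N. Pads are 19 mm wide; open, the fingers measure 117 mm over their backs; the gripper's body (75 mm by 190 mm) begins 51 mm behind the grasp point.
Start: joints at [80.248, 22.042, 0.453, 0, -68.411, -14.817], TCP at [0.26, 0.568, 0.242] pointing down, gripper open.
Joint ranges: [-179.83, 179.83], [-69.29, 118.12], [-61.27, 80.66], [-181.25, 117.63], [-171.15, -9.14], [-177.46, 177.46]. Speed limits (degrees/s): [159.86, 159.86, 180, 180, 180, 180].

INTERFACE

Orientations are given as a 3x3 rotation matrix whose columns are the frame's x, y, z axes.
In Python, from station import sense, capture, finish_job, search_frame, masks_of gives the robot as it stands.
- The arm moves only by the tool drive_tool, never from a script. Its argument "rows" is a list of rows, each a list of 7 numbers: the opening in per cent of the stroke, from 0 (shut) to 100 (fully open), then the shift along the world's x, y, z in mm, then the turn, a rotation vector about the world's x, y, z in rad. In form: [[fingers, dx, dy, dz, wx, wy, wz], ...]. A call has 1 to 5 rows; each row shifts and turns the commanded pose from where the row before left it; what a row does not reach is not made up. A row lasts 1/12 s, in which the tool goes at most 41.7 mm and 7.16 degrees, less where a joint would pass 70% of its speed; a pose out of reach is approached as far as the arm can. A call is refused whole if a number of a shift passes 41.7 or a number of a turn 0.125, either way. A call with a gripper value outside its range is refused whole. The fingers move at their own pace and stop on an object; the grip force is fixed at half the most. Time passes only in rows, so rows that do not move let the fingers close. It gives the time, the measured TCP pose, the force, the opening and the grip force at its end, in the units of the state.
- sense(): the state, without advancing time (a new reading comes with each control period).
- capture(name): name is "scene" or "top" or "wrist"; returns a dict with "frame" (420x560x3 uint8, red, green, blue), "z_map" (420x560 float32, m along the optical axis (not along the pixel's ray), 0 where there is no reading), "fx", "fy", "cx", "cy" (pixels), "R" (3x3) and "t" (3): a world point X has camera coordinates R X + t; the wrist camera has in their place "T_tool_cam" (4x4, takes a point from camera to tool coordinates, whose origin is the TCP and whose axes are the flange's). Camera axes: x right, y down, z forward; pixel columns grow to the right and rows downward; lengths in m; the calibration is good to about 2 mm. A picture is of the moment at which its call begins: read the wrist's pose just before it.
- finish_job(): hands the job in; it is judged then, once.
Trained networks look in a picture, given as the dict that the camera call returned (one of the last four; its "shot" number tells which), for a name from the list of things; names that differ only in an ending like _2 or _b are one class to them, and where a whole thing is asked for, a point or a joint stands for the part that bears it (a point fixed in the world has none). Each returns a list of dicts, best first, with "p" (0 to 1); they miss things now and then, are a little off and sometimes report something else, mostly with a low value. They report only what shows in the picture. A call takes as long as a camera call. They do not tell look-alikes from the thing itself.
- search_frame(label, picture): "xy" ([column, row] in pixels, amid what is visible of it).
- masks_of(label, picture): "region" (420x560 bool, what is visible of it) and "xy" ([column, row] in pixels, amid what is visible of it).
The state is a dict: "time_s": time; "joints": joint angles; "joint_velocities": joint speeds; "effort": joint torques, N m; "tcp_pos": TCP position; "ee_rot": TCP orientation; "wrist_force": force on the tool from outside, world axes, zero at the start; "moment": the same for the moment, N m; "gripper_width": opening from 0.0 (shut) to 1.0 (fully open); "gripper_force": force on a finger pad.
Only numpy, scipy, OpenCV 4.12 (cv2) and the standard library are available. Lean on these libraries where they do the work, as an engineer would, in place of code of your own. Each camera call takes 0.05 s, during which the arm holds its last target. There are 200 camera calls.

TASK

Get the pot ready for tea: take the steel infuser by its black grip and slide it down into the neck of the teapot until its flange sits fully home on the rim, lowering it gently and not letting it drop. Then turn the knob of the brewing timer until its pointer is on the long thick mark. Leave the teapot upright where it stands, do not shift or knock over the mug, the sugar shaker or the tumbler, and let go of everything at the end.

Things in the scene. Friction and masses are not known exactly. Their poses are not given: they have to be found in the camera images.
- infuser: Tea infuser, loose, 0.2 kg, upright, round: steel tube with rows of dark slots, 46 mm diameter, 0 to 92 mm up (foot bevelled to 36 mm over the lowest 6 mm); flange 64 mm diameter, 92 to 97 mm; black cylindrical grip 24 mm diameter, 97 to 133 mm. Origin: centre of its underside, z along the tube upwards. Fully home, its origin lies 20 mm above the teapot's origin, on the same axis.
- infuser_grip (a point): Point on the infuser's axis 120 mm above its underside, in the black grip: the place to pinch from above (fingertips then stay 4 mm clear above the flange).
- teapot: Steel teapot, loose, 0.9 kg, upright, belly 122 mm diameter, rim 112 mm up. Origin: centre of its underside, z up; spout to its +y (tip 114 mm out, 107 mm high), black handle to its -y (108 mm out, 88 mm high). Upright neck on its z axis, outer diameter 61 to 67 mm. Floor inside 6 mm up, below the infuser's reach: the infuser hangs by its flange on the rim.
- pot_mouth (a point): Centre of the teapot's mouth at rim height, 112 mm above the teapot's origin. The neck's straight bore is 49 mm in diameter from 72 to 106 mm above the teapot's origin, and flares to about 55 mm at the rim.
- timer: Brewing timer: white round puck, 104 mm diameter, 28 mm tall, fixed to the table; origin at the centre of its underside, z up. Its grey face has eight short thin ticks and one long thick mark (19 by 5 mm) near its edge. The first tick lies in its +x direction, the others follow clockwise seen from above, 0.26 rad apart; the long thick mark is the sixth of the nine.
- timer_mark (a point): Middle of the long thick mark on the timer's face, 38.5 mm from the timer's axis, 28 mm above the table.
- timer_knob (a joint): Angle of the timer's knob (rad), growing clockwise seen from above, from 0 to 2.2 between stops. At 0 the pointer is in the timer's +x direction; at 1.30 it is on the long thick mark. Starts between 0 and 0.6. It stays where it is left (friction 0.04 N m, no spring).
- knob_grip (a point): Point on the knob's axis, 53.5 mm above the table, to pinch from above. The knob is a black upright bar 52 mm long (own x), 14 mm thick (own y), 34 to 64 mm above the table, on a 48 mm disc. Own +x is the pointer end: a white line on that half of the bar's top and a white tongue reaching 36 mm from the axis. This frame turns with the knob.
- sugar_shaker: Bystander: glass sugar shaker with a domed steel top and no grip, 62 mm in diameter, 131 mm tall, loose; origin at the centre of its underside. Does not belong in the pot. It, the mug and the infuser stand in any order in three places.
- mug: Bystander: white mug, 82 mm in diameter, 78 mm tall, handle to its +y reaching 78 mm from the axis, loose; origin at the centre of its underside.
- tumbler: Bystander: glass tumbler, 66 mm in diameter, 105 mm tall, loose; origin at the centre of its underside.
Not all that is in view belongs to the job. Of the things shaped like the timer, the white one is meant. Leave any yellow look-alike of the infuser alone.

How it is judged:
By the outcome, as a careful person would: the job done as asked, in the order asked, and still so for the second after the job is handed in, with the robot touching nothing.
It also fails if it takes over 64 s, if anything falls off the work surface, if the arm or the gripper's body presses on something with over 40 N, if the wrist force passes 120 N, or if a joint passes its speed limit or range.

## Working session

There is one attempt and no reset: what is moved stays moved. The work goes in short steps, Python scripts to look and compute and a tool call to move; the robot and the scene stay as the last step left them, time stands still between calls to the robot, and variables do not carry over. Pictures are saved under pics/ and viewed, at most 10 in all, crops included, and the job is handed in when it is done.

Besides the shell and the picture viewer there is one more tool, called after "Call:" as name(argument=value, ...), one argument or row to a line, values as JSON. drive_tool: Moves the arm, as the interface text tells. Its arguments: {"type":"object","properties":{"rows":{"type":"array"}},"required":["rows"]}

```bash
mkdir -p pics; cat > h.py <<'E'
import numpy as np, cv2
from station import sense, capture, finish_job, search_frame, masks_of
def cam(d, s=None):
    "camera-to-world rotation, position"
    if 'R' in d:
        R=np.array(d['R']); return R.T, -R.T@np.array(d['t'])
    T=np.array(d['T_tool_cam']); Rt=np.array(s['ee_rot'])
    return Rt@T[:3,:3], Rt@T[:3,3]+np.array(s['tcp_pos'])
def cloud(d, s=None):
    z=d['z_map']; v,u=np.indices(z.shape)
    P=np.stack([(u-d['cx'])/d['fx']*z,(v-d['cy'])/d['fy']*z,z],-1)
    R,t=cam(d,s); W=P@R.T+t; W[z<=0]=np.nan; return W
def ray(d,xy,zw,s=None):
    R,t=cam(d,s); r=R@np.array([(xy[0]-d['cx'])/d['fx'],(xy[1]-d['cy'])/d['fy'],1]); return t+r*(zw-t[2])/r[2]
def save(d,n): cv2.imwrite('pics/'+n+'.png',d['frame'][...,::-1])
E
python3 - <<'E'
from h import *
np.set_printoptions(precision=3,suppress=True)
s=sense(); print(s['tcp_pos'],s['ee_rot'],s['gripper_width'])
for n in ['scene','top']:
    d=capture(n); save(d,n+'0'); W=cloud(d)
    print(n,'cam at',cam(d)[1])
    for k in ['infuser','teapot','timer','timer_knob','sugar_shaker','mug','tumbler']:
        for m in masks_of(k,d)[:3]:
            p=W[m['region']]; p=p[~np.isnan(p[:,0])]
            if len(p): print(k,round(m['p'],2),np.round(m['xy']),len(p),np.percentile(p,[2,50,98],axis=0).round(3).tolist())
E
```

```text
[0.26  0.568 0.24 ] [[ 0.909 -0.416 -0.001]
 [-0.416 -0.909 -0.002]
 [ 0.     0.002 -1.   ]] 1.0012697223554785
scene cam at [ 1.109 -0.702  1.051]
infuser 0.88 [248. 185.] 725 [[0.416, -0.066, 0.008], [0.453, -0.048, 0.094], [0.471, -0.01, 0.134]]
infuser 0.75 [262. 158.] 740 [[0.375, 0.053, -0.001], [0.417, 0.072, 0.079], [0.436, 0.163, 0.133]]
teapot 0.75 [323. 206.] 2095 [[0.579, -0.053, 0.004], [0.641, 0.021, 0.07], [0.683, 0.137, 0.113]]
timer 0.89 [208. 265.] 1369 [[0.464, -0.293, 0.005], [0.52, -0.252, 0.028], [0.558, -0.203, 0.065]]
timer 0.85 [138. 298.] 1584 [[0.399, -0.457, 0.006], [0.454, -0.415, 0.03], [0.49, -0.363, 0.066]]
timer_knob 0.86 [138. 289.] 432 [[0.4, -0.43, 0.028], [0.446, -0.413, 0.047], [0.465, -0.393, 0.067]]
timer_knob 0.65 [265. 280.] 1170 [[0.642, -0.257, 0.0], [0.673, -0.226, 0.068], [0.703, -0.192, 0.106]]
timer_knob 0.55 [205. 256.] 343 [[0.483, -0.264, 0.029], [0.511, -0.248, 0.049], [0.533, -0.23, 0.067]]
sugar_shaker 0.62 [365. 148.] 863 [[0.588, 0.258, 0.005], [0.62, 0.269, 0.083], [0.639, 0.301, 0.131]]
mug 0.72 [314. 128.] 857 [[0.399, 0.256,
[... 898 characters left out ...]
b 0.86 [358. 238.] 264 [[0.483, -0.264, 0.03], [0.506, -0.24, 0.044], [0.529, -0.223, 0.067]]
timer_knob 0.55 [423. 262.] 276 [[0.418, -0.428, 0.032], [0.44, -0.403, 0.049], [0.462, -0.387, 0.068]]
timer_knob 0.52 [250. 188.] 1916 [[0.569, -0.042, 0.004], [0.621, 0.043, 0.068], [0.676, 0.138, 0.113]]
sugar_shaker 0.91 [153. 188.] 682 [[0.58, 0.258, 0.014], [0.603, 0.273, 0.117], [0.632, 0.306, 0.131]]
mug 0.63 [149. 258.] 1085 [[0.399, 0.257, 0.002], [0.433, 0.308, 0.029], [0.472, 0.346, 0.08]]
tumbler 0.86 [356. 169.] 615 [[0.641, -0.256, 0.001], [0.678, -0.234, 0.054], [0.7, -0.197, 0.107]]
tumbler 0.37 [279. 259.] 514 [[0.414, -0.067, 0.093], [0.443, -0.04, 0.097], [0.471, -0.012, 0.134]]
```

View pics/scene0.png

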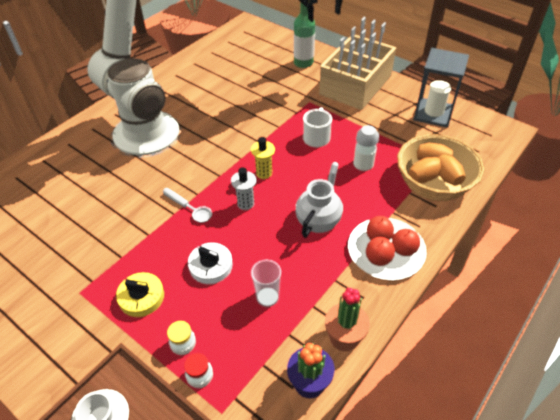

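View pics/top0.png

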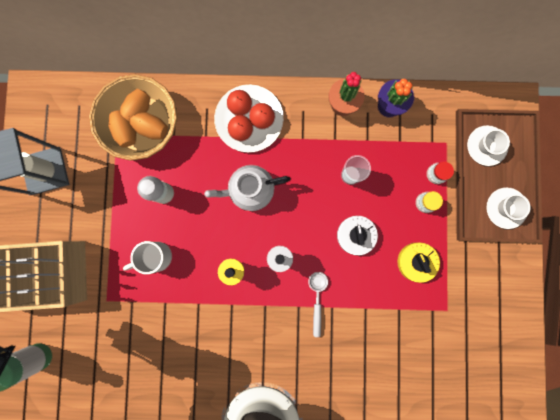

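The scene view shows the steel infuser at (244,190), the yellow look-alike at (263,158), the teapot at (319,205), the white timer at (210,263) and the tumbler at (267,284). In the top view the steel infuser is at (280,259), the pot mouth near (249,184) and the white timer at (358,236). Next I'll fit circles to these.

```bash
cat >> h.py <<'E'
from scipy.optimize import least_squares
def fitc(p,r=None):
    "robust circle through xy points; r fixed if given"
    c=p[:,:2].mean(0)
    f=(lambda q: np.hypot(*(p[:,:2]-q[:2]).T)-(q[2] if r is None else r))
    q=least_squares(f,[*c,r or .03],loss='soft_l1',f_scale=.002); return q.x, len(p), np.median(np.abs(f(q.x)))
def near(W,c,rad,z0,z1):
    P=W.reshape(-1,3); P=P[~np.isnan(P[:,0])]
    return P[(np.hypot(P[:,0]-c[0],P[:,1]-c[1])<rad)&(P[:,2]>z0)&(P[:,2]<z1)]
def hullfit(p):
    h=cv2.convexHull(p[:,:2].astype(np.float32))[:,0]; return cv2.minEnclosingCircle(h)
E
python3 - <<'E'
from h import *
np.set_printoptions(precision=4,suppress=True)
for n in ['top','scene']:
    d=capture(n); W=cloud(d); print(n)
    p=near(W,(.443,-.039),.04,.088,.103); print('flange',len(p),hullfit(p), fitc(p,None)[0])
    p=near(W,(.443,-.039),.04,.126,.142); print('griptop',len(p),p.mean(0),hullfit(p))
    p=near(W,(.635,.04),.06,.105,.12); print('rim',len(p),p.mean(0),fitc(p),hullfit(p))
    p=near(W,(.507,-.243),.065,.022,.034); print('timer',len(p),hullfit(p))
    p=near(W,(.507,-.243),.065,.058,.075); print('knobtop',len(p),p.mean(0))
    c=p[:,:2]-p[:,:2].mean(0); print(cv2.minAreaRect(p[:,:2].astype(np.float32)*1000), np.linalg.svd(c)[2][0])
E
```

```text
top
flange 437 ((0.44202908873558044, -0.03904080018401146), 0.031917259097099304) [ 0.4415 -0.0392  0.0239]
griptop 78 [ 0.4417 -0.0395  0.1325] ((0.44183582067489624, -0.03950655460357666), 0.011774465441703796)
rim 234 [0.626  0.044  0.1106] (array([0.6235, 0.0422, 0.0289]), 234, np.float64(0.0018170997790345617)) ((0.6242870092391968, 0.04234538599848747), 0.032757941633462906)
timer 974 ((0.5059614181518555, -0.24446797370910645), 0.05196696147322655)
knobtop 117 [ 0.5064 -0.2436  0.064 ]
((506.01068115234375, -244.254150390625), (51.69582748413086, 14.879768371582031), 11.15506362915039) [-0.9806 -0.196 ]
scene
flange 287 ((0.44426029920578003, -0.03913020342588425), 0.032877083867788315) [ 0.4425 -0.0379  0.0244]
griptop 61 [ 0.4447 -0.0403  0.1321] ((0.44345906376838684, -0.038800615817308426), 0.013143626973032951)
rim 194 [0.6238 0.0467 0.1106] (array([0.6262, 0.0419, 0.0292]), 194, np.float64(0.0016892434109795663)) ((0.6238681077957153, 0.04247581586241722), 0.03444874659180641)
timer 915 ((0.5074261426925659, -0.24301591515541077), 0.05398000404238701)
knobtop 125 [ 0.509  -0.2438  0.0633]
((506.63287353515625, -243.06329345703125), (52.88564682006836, 15.840850830078125), 9.156026840209961) [0.9843 0.1768]
```

Call:
drive_tool(
  rows=[
    [100,15,-41,10,0,0,0],
    [100,15,-41,10,0,0,0],
    [100,15,-41,10,0,0,0],
    [100,15,-41,10,0,0,0],
    [100,15,-41,10,0,0,0],
  ],
)

```text
time_s: 1.32
tcp_pos: [0.3298, 0.3758, 0.2886]
ee_rot: [[0.91, -0.415, 0.0], [-0.415, -0.91, 0.0], [0.0, -0.0, -1.0]]
wrist_force: [1.4, -0.3, 0.8]
gripper_width: 0.999
gripper_force: 0.0
```

Call:
drive_tool(
  rows=[
    [100,11,-40,-5,0,0,0],
    [100,11,-40,-5,0,0,0],
    [100,11,-40,-5,0,0,0],
    [100,11,-40,-5,0,0,0],
    [100,11,-40,-5,0,0,0],
  ],
)

```text
time_s: 1.73
tcp_pos: [0.3844, 0.1763, 0.2634]
ee_rot: [[0.91, -0.415, 0.001], [-0.415, -0.91, 0.001], [0.0, -0.001, -1.0]]
wrist_force: [0.5, 0.5, -0.3]
gripper_width: 1.002
gripper_force: 0.0
```

Call:
drive_tool(
  rows=[
    [100,11,-40,-5,0,0,0],
    [100,11,-40,-5,0,0,0],
    [100,11,-40,-5,0,0,0],
    [100,11,-40,-5,0,0,0],
    [100,9,-40,-5,0,0,0],
  ],
)

```text
time_s: 2.15
tcp_pos: [0.4377, -0.0233, 0.2385]
ee_rot: [[0.91, -0.415, 0.002], [-0.415, -0.91, 0.0], [0.001, -0.001, -1.0]]
wrist_force: [0.3, 0.3, -0.2]
gripper_width: 1.002
gripper_force: 0.0
```

Call:
drive_tool(
  rows=[
    [100,0,0,0,0,0,0],
    [100,0,0,0,0,0,0],
  ],
)

```text
time_s: 2.32
tcp_pos: [0.4372, -0.0235, 0.2379]
ee_rot: [[0.907, -0.421, -0.001], [-0.421, -0.907, -0.0], [-0.001, 0.001, -1.0]]
wrist_force: [-0.7, 0.2, -0.5]
gripper_width: 0.998
gripper_force: 0.0
```

```bash
cat > look.py <<'E'
from h import *
np.set_printoptions(precision=4,suppress=True)
s=sense(); d=capture('wrist'); save(d,'w1'); W=cloud(d,s); print(s['tcp_pos'],s['joints'],cam(d,s)[1])
p=near(W,(.443,-.039),.04,.088,.103); print('flange',len(p)); len(p) and print(hullfit(p))
p=near(W,(.443,-.039),.04,.126,.142); print('griptop',len(p)); len(p) and print(p.mean(0),hullfit(p))
E
python3 look.py
```

```text
[ 0.4372 -0.0235  0.2379] [ 18.3298   3.6521 -24.5036  -0.0016 -61.8947  46.7913] [ 0.5105 -0.0564  0.3812]
flange 3252
((0.44230708479881287, -0.036903783679008484), 0.03197116032242775)
griptop 764
[ 0.4432 -0.0371  0.1329] ((0.44243574142456055, -0.03687622398138046), 0.011929748579859734)
```

Call:
drive_tool(
  rows=[
    [100,5,-14,-10,0,0,0],
    [100,0,0,-25,0,0,0],
    [100,0,0,-25,0,0,0],
    [100,0,0,-25,0,0,0],
    [100,0,0,0,0,0,0],
  ],
)

```text
time_s: 2.78
tcp_pos: [0.4392, -0.0342, 0.1495]
ee_rot: [[0.91, -0.414, -0.009], [-0.414, -0.91, -0.001], [-0.008, 0.005, -1.0]]
wrist_force: [-0.3, -0.0, -1.0]
gripper_width: 1.003
gripper_force: 0.0
```

Call:
drive_tool(
  rows=[
    [100,3,-3,-10,0,0.005,0],
    [100,0,0,-10,0,0,0],
    [100,0,0,-8,0,0,0],
    [100,0,0,0,0,0,0],
  ],
)

```text
time_s: 3.12
tcp_pos: [0.4453, -0.0378, 0.1248]
ee_rot: [[0.91, -0.415, -0.006], [-0.415, -0.91, -0.0], [-0.005, 0.003, -1.0]]
wrist_force: [-0.1, 0.0, 0.5]
gripper_width: 0.999
gripper_force: 0.0
```

```bash
python3 -c "
from h import *
s=sense();print(s['tcp_pos'],s['ee_rot'],s['wrist_force'])"
```

```text
[ 0.4453379  -0.03775917  0.12477986] [[ 9.09885533e-01 -4.14817405e-01 -5.90223951e-03]
 [-4.14825206e-01 -9.09901114e-01 -1.07494364e-04]
 [-5.32586378e-03  2.54620529e-03 -9.99982576e-01]] [-0.09433107  0.03454652  0.4640231 ]
```

Call:
drive_tool(
  rows=[
    [100,-3,0,-4,0,-0.005,0],
    [100,0,0,0,0,0,0],
  ],
)

```text
time_s: 3.28
tcp_pos: [0.4418, -0.0382, 0.1212]
ee_rot: [[0.91, -0.416, -0.0], [-0.416, -0.91, 0.0], [-0.0, -0.0, -1.0]]
wrist_force: [-0.7, -0.0, 0.0]
gripper_width: 1.001
gripper_force: 0.0
```

Call:
drive_tool(
  rows=[
    [20,0,0,0,0,0,0],
    [20,0,0,0,0,0,0],
    [10,0,0,0,0,0,0],
    [10,0,0,0,0,0,0],
    [10,0,0,0,0,0,0],
  ],
)

```text
time_s: 3.7
tcp_pos: [0.4425, -0.0383, 0.1214]
ee_rot: [[0.909, -0.416, 0.0], [-0.416, -0.909, 0.0], [0.0, -0.0, -1.0]]
wrist_force: [0.5, -0.6, 0.8]
gripper_width: 0.707
gripper_force: 0.0
```

Call:
drive_tool(
  rows=[
    [10,0,0,0,0,0,0],
    [10,0,0,0,0,0,0],
    [10,0,0,0,0,0,0],
  ],
)

```text
time_s: 3.95
tcp_pos: [0.4423, -0.0383, 0.1212]
ee_rot: [[0.909, -0.416, -0.0], [-0.416, -0.909, -0.0], [-0.0, 0.0, -1.0]]
wrist_force: [-0.3, 0.5, 0.1]
gripper_width: 0.481
gripper_force: 0.0
```

Call:
drive_tool(
  rows=[
    [10,0,0,0,0,0,0],
    [10,0,0,0,0,0,0],
    [10,0,0,0,0,0,0],
    [10,0,0,0,0,0,0],
    [10,0,0,0,0,0,0],
  ],
)

```text
time_s: 4.37
tcp_pos: [0.4424, -0.0382, 0.1212]
ee_rot: [[0.909, -0.416, 0.0], [-0.416, -0.909, 0.0], [0.0, -0.0, -1.0]]
wrist_force: [0.7, 0.4, -0.5]
gripper_width: 0.268
gripper_force: 30.0
```

Call:
drive_tool(
  rows=[
    [10,0,0,0,0,0,0],
    [10,0,0,0,0,0,0],
  ],
)

```text
time_s: 4.53
tcp_pos: [0.4424, -0.0382, 0.1212]
ee_rot: [[0.909, -0.416, 0.0], [-0.416, -0.909, 0.0], [0.0, -0.0, -1.0]]
wrist_force: [-0.5, 0.2, 1.0]
gripper_width: 0.267
gripper_force: 30.0
```

Call:
drive_tool(
  rows=[
    [10,0,0,10,0,0,0],
    [10,0,0,28,0,0,0],
    [10,0,0,30,0,0,0],
    [10,0,0,30,0,0,0],
    [10,0,0,30,0,0,0],
  ],
)

```text
time_s: 4.95
tcp_pos: [0.4414, -0.0384, 0.25]
ee_rot: [[0.909, -0.416, -0.002], [-0.416, -0.909, -0.0], [-0.002, 0.001, -1.0]]
wrist_force: [1.3, 0.5, -2.3]
gripper_width: 0.268
gripper_force: 30.0
```

Call:
drive_tool(
  rows=[
    [10,20,9,12,0,0,0],
    [10,30,13,0,0,0,0],
    [10,30,13,0,0,0,0],
    [10,30,13,0,0,0,0],
    [10,30,13,0,0,0,0],
  ],
)

```text
time_s: 5.37
tcp_pos: [0.5829, 0.0232, 0.2605]
ee_rot: [[0.909, -0.416, -0.002], [-0.416, -0.909, 0.0], [-0.002, 0.001, -1.0]]
wrist_force: [1.3, 0.1, -1.9]
gripper_width: 0.27
gripper_force: 30.0
```

Call:
drive_tool(
  rows=[
    [10,25,12,0,0,0,0],
    [10,15,7,0,0,0,0],
    [10,0,0,0,0,0,0],
    [10,0,0,0,0,0,0],
  ],
)

```text
time_s: 5.7
tcp_pos: [0.6221, 0.042, 0.2593]
ee_rot: [[0.909, -0.416, -0.004], [-0.416, -0.909, -0.001], [-0.003, 0.002, -1.0]]
wrist_force: [-0.4, -0.3, -2.5]
gripper_width: 0.27
gripper_force: 30.0
```

```bash
cat > look2.py <<'E'
from h import *
np.set_printoptions(precision=4,suppress=True)
s=sense(); t=s['tcp_pos']; print(s['time_s'],t,s['ee_rot'][:,2],s['wrist_force'],s['gripper_width'])
for n in ['scene','top','wrist']:
    d=capture(n); save(d,n+'1'); W=cloud(d,s)
    p=near(W,t,.04,.205,.235); print(n,'flange',len(p)); len(p)>3 and print(np.median(p[:,2]),hullfit(p))
    p=near(W,(.6245,.0423),.045,.106,.118); print('rim',len(p)); len(p)>3 and print(p.mean(0),fitc(p),hullfit(p))
    p=near(W,(.6245,.0423),.026,.122,.2); print('tube',len(p)); len(p)>3 and print(fitc(p,.023),p.min(0),p.max(0))
E
python3 look2.py
```

```text
5.7 [0.6221 0.042  0.2593] [-0.0037 -0.0006 -1.    ] [-0.39   -0.2688 -2.4743] 0.27024372738970825
scene flange 232
0.23238947483760114 ((0.6231387853622437, 0.039709657430648804), 0.031808074563741684)
rim 127
[0.6304 0.038  0.1106] (array([0.6262, 0.0421, 0.0294]), 127, np.float64(0.0014802829290994982)) ((0.6259828209877014, 0.04309492185711861), 0.03394636511802673)
tube 318
(array([0.6217, 0.0422, 0.023 ]), 318, np.float64(0.0007827743501652995)) [0.6013 0.0163 0.14  ] [0.647  0.0546 0.1995]
top flange 5
0.23399284846155943 ((0.5975579023361206, 0.05806039273738861), 0.009160344488918781)
rim 46
[0.606  0.0389 0.1112] (array([0.6228, 0.0417, 0.0292]), 46, np.float64(0.001574847495825817)) ((0.6186946630477905, 0.040186334401369095), 0.031011350452899933)
tube 0
wrist flange 1412
0.23463602081838128 ((0.6223903894424438, 0.04277403652667999), 0.031784284859895706)
rim 957
[0.6386 0.0421 0.1104] (array([0.6251, 0.0455, 0.0293]), 957, np.float64(0.0016690211149424754)) ((0.6249614357948303, 0.04569626599550247), 0.03277656435966492)
tube 920
(array([0.6214, 0.0432, 0.023 ]), 920, np.float64(0.0002096458544634753)) [0.6202 0.0198 0.1432] [0.6452 0.0606 0.1999]
```

Call:
drive_tool(
  rows=[
    [10,3,1.5,0,0,-0.003,0],
    [10,0,0,-8,0,0,0],
    [10,0,0,-8,0,0,0],
    [10,0,0,-4,0,0,0],
    [10,0,0,0,0,0,0],
  ],
)

```text
time_s: 6.27
tcp_pos: [0.6241, 0.043, 0.2392]
ee_rot: [[0.909, -0.416, -0.001], [-0.416, -0.909, -0.001], [-0.0, 0.001, -1.0]]
wrist_force: [0.0, 0.4, -1.7]
gripper_width: 0.268
gripper_force: 30.0
```

```bash
sed -i 's/.205,.235/t[2]-.032,t[2]-.02/; s/.122,.2)/.122,t[2]-.034)/' look2.py; sed -i "s/n+'1'/n+'2'/" look2.py; python3 look2.py
```

```text
6.2667 [0.6241 0.043  0.2392] [-0.0008 -0.0006 -1.    ] [ 0.0284  0.3723 -1.6913] 0.2678241913480974
scene flange 250
0.21459380082592894 ((0.6250457167625427, 0.04037177562713623), 0.03197713941335678)
rim 114
[0.6314 0.0349 0.1111] (array([0.626 , 0.0425, 0.0297]), 114, np.float64(0.001803533966867733)) ((0.6255108118057251, 0.041826263070106506), 0.03341462463140488)
tube 422
(array([0.6242, 0.0433, 0.023 ]), 422, np.float64(0.0009638463464239824)) [0.6041 0.0175 0.1226] [0.6495 0.0544 0.2032]
top flange 20
0.21517396654270787 ((0.6040175557136536, 0.05800250545144081), 0.009413429535925388)
rim 55
[0.6062 0.0397 0.1111] (array([0.6231, 0.0419, 0.0291]), 55, np.float64(0.0016991718088786856)) ((0.6178651452064514, 0.040761664509773254), 0.03190562501549721)
tube 0
wrist flange 4439
0.21521842446955852 ((0.6252678036689758, 0.0438421294093132), 0.03184960409998894)
rim 954
[0.6381 0.0384 0.11  ] (array([0.6234, 0.0449, 0.0294]), 954, np.float64(0.001608137211546531)) ((0.6232984662055969, 0.04492991045117378), 0.03259390965104103)
tube 929
(array([0.6237, 0.0442, 0.023 ]), 929, np.float64(0.00019984239857376296)) [0.6228 0.0208 0.1227] [0.6474 0.0634 0.181 ]
```

Call:
drive_tool(
  rows=[
    [10,0,0.5,-7,0,0,0],
    [10,0,0,-7,0,0,0],
    [10,0,0,-6,0,0,0],
    [10,0,0,0,0,0,0],
  ],
)

```text
time_s: 6.75
tcp_pos: [0.6242, 0.0436, 0.2189]
ee_rot: [[0.909, -0.416, -0.001], [-0.416, -0.909, -0.001], [-0.001, 0.001, -1.0]]
wrist_force: [-0.6, 0.0, -2.2]
gripper_width: 0.265
gripper_force: 30.0
```

Call:
drive_tool(
  rows=[
    [10,0,0,-6,0,0,0],
    [10,0,0,-5,0,0,0],
    [10,0,0,-5,0,0,0],
    [10,0,0,0,0,0,0],
  ],
)

```text
time_s: 7.08
tcp_pos: [0.6246, 0.0436, 0.2037]
ee_rot: [[0.909, -0.416, 0.0], [-0.416, -0.909, -0.0], [0.001, 0.0, -1.0]]
wrist_force: [-0.2, -0.1, -2.7]
gripper_width: 0.271
gripper_force: 30.0
```

Call:
drive_tool(
  rows=[
    [10,0,0,-7,0,0,0],
    [10,0,0,-7,0,0,0],
    [10,0,0,-7,0,0,0],
    [10,0,0,-7,0,0,0],
    [10,0,0,0,0,0,0],
  ],
)

```text
time_s: 7.5
tcp_pos: [0.6242, 0.0435, 0.1749]
ee_rot: [[0.909, -0.416, -0.001], [-0.416, -0.909, -0.001], [-0.001, 0.001, -1.0]]
wrist_force: [-0.2, -0.6, -1.9]
gripper_width: 0.269
gripper_force: 30.0
```

Call:
drive_tool(
  rows=[
    [10,0,0,-7,0,0,0],
    [10,0,0,-7,0,0,0],
    [10,0,0,-7,0,0,0],
    [10,0,0,-5,0,0,0],
    [10,0,0,0,0,0,0],
  ],
)

```text
time_s: 7.92
tcp_pos: [0.6245, 0.0436, 0.1494]
ee_rot: [[0.909, -0.416, 0.0], [-0.416, -0.909, -0.001], [0.0, 0.0, -1.0]]
wrist_force: [0.4, -0.1, -1.9]
gripper_width: 0.267
gripper_force: 30.0
```

Call:
drive_tool(
  rows=[
    [10,0,0,-3,0,0,0],
    [10,0,0,-2,0,0,0],
    [10,0,0,0,0,0,0],
  ],
)

```text
time_s: 8.17
tcp_pos: [0.6252, 0.0437, 0.1459]
ee_rot: [[0.909, -0.416, 0.003], [-0.416, -0.909, -0.0], [0.002, -0.001, -1.0]]
wrist_force: [-0.3, 0.1, -2.1]
gripper_width: 0.264
gripper_force: 30.0
```

Call:
drive_tool(
  rows=[
    [10,0,0,-2,0,0,0],
    [10,0,0,-2,0,0,0],
    [10,0,0,0,0,0,0],
  ],
)

```text
time_s: 8.42
tcp_pos: [0.6251, 0.0437, 0.1418]
ee_rot: [[0.909, -0.416, 0.002], [-0.416, -0.909, 0.0], [0.002, -0.001, -1.0]]
wrist_force: [-0.0, -0.3, -2.6]
gripper_width: 0.268
gripper_force: 30.0
```

Call:
drive_tool(
  rows=[
    [10,0,0,-1,0,0,0],
    [10,0,0,0,0,0,0],
  ],
)

```text
time_s: 8.58
tcp_pos: [0.6254, 0.0437, 0.1414]
ee_rot: [[0.91, -0.416, 0.003], [-0.416, -0.91, -0.0], [0.003, -0.001, -1.0]]
wrist_force: [-0.2, -0.3, -1.9]
gripper_width: 0.27
gripper_force: 30.0
```

Call:
drive_tool(
  rows=[
    [10,0,0,-1,0,0,0],
    [10,0,0,-0.5,0,0,0],
    [10,0,0,0,0,0,0],
  ],
)

```text
time_s: 8.83
tcp_pos: [0.6255, 0.0437, 0.1411]
ee_rot: [[0.91, -0.415, 0.004], [-0.415, -0.91, -0.0], [0.004, -0.001, -1.0]]
wrist_force: [-2.5, 0.1, 5.0]
gripper_width: 0.268
gripper_force: 30.0
```

Call:
drive_tool(
  rows=[
    [30,0,0,0,0,0,0],
    [40,0,0,0,0,0,0],
    [60,0,0,0,0,0,0],
    [75,0,0,0,0,0,0],
    [75,0,0,0,0,0,0],
  ],
)

```text
time_s: 9.25
tcp_pos: [0.6253, 0.0437, 0.1394]
ee_rot: [[0.909, -0.416, 0.003], [-0.416, -0.909, -0.0], [0.003, -0.001, -1.0]]
wrist_force: [-0.4, -0.3, -0.7]
gripper_width: 0.522
gripper_force: 0.0
```

Call:
drive_tool(
  rows=[
    [75,0,0,5,0,0,0],
    [75,0,0,20,0,0,0],
    [75,0,0,30,0,0,0],
    [75,0,0,30,0,0,0],
    [75,0,0,10,0,0,0],
  ],
)

```text
time_s: 9.67
tcp_pos: [0.6276, 0.0439, 0.2403]
ee_rot: [[0.91, -0.415, 0.012], [-0.415, -0.91, 0.001], [0.011, -0.006, -1.0]]
wrist_force: [0.6, -1.1, 0.9]
gripper_width: 0.746
gripper_force: 0.0
```

```bash
cat > look3.py <<'E'
from h import *
np.set_printoptions(precision=4,suppress=True)
s=sense(); t=s['tcp_pos']; print(s['time_s'],t,s['wrist_force'],s['gripper_width'])
for n in ['scene','top','wrist']:
    d=capture(n); save(d,n+'3'); W=cloud(d,s)
    p=near(W,(.6245,.0423),.045,.1,.124); print(n,'flange',len(p)); len(p)>3 and print(np.percentile(p[:,2],[5,50,95]),hullfit(p))
    p=near(W,(.6245,.0423),.03,.146,.17); print('griptop',len(p)); len(p)>3 and print(p.mean(0),np.percentile(p[:,2],[5,95]))
E
python3 look3.py
```

```text
9.6667 [0.6276 0.0439 0.2403] [ 0.5542 -1.0673  0.8569] 0.7461368919079671
scene flange 371
[0.1037 0.1163 0.1202] ((0.6253921389579773, 0.04134104400873184), 0.03431271016597748)
griptop 68
[0.6273 0.0412 0.152 ] [0.1476 0.1553]
top flange 144
[0.1119 0.1166 0.1193] ((0.6239367723464966, 0.042525727301836014), 0.03255888447165489)
griptop 30
[0.6273 0.0377 0.1529] [0.1504 0.1556]
wrist flange 3585
[0.1183 0.1197 0.1208] ((0.625713050365448, 0.04472978413105011), 0.03280211240053177)
griptop 889
[0.6279 0.0439 0.155 ] [0.15   0.1566]
```

Call:
drive_tool(
  rows=[
    [75,-10,-30,10,0,0.006,0.075],
    [75,-15,-37,0,0,0.006,0.075],
    [75,-16,-37,0,0,0,0.075],
    [75,-16,-37,-5,0,0,0.075],
    [75,-16,-37,-5,0,0,0.075],
  ],
)

```text
time_s: 10.23
tcp_pos: [0.5505, -0.1355, 0.2327]
ee_rot: [[0.999, -0.05, -0.012], [-0.05, -0.999, -0.002], [-0.012, 0.003, -1.0]]
wrist_force: [0.6, -0.3, 0.5]
gripper_width: 0.748
gripper_force: 0.0
```

Call:
drive_tool(
  rows=[
    [75,-16,-37,-5,0,0,0.075],
    [75,-16,-37,-5,0,0,0.075],
    [75,-16,-37,-5,0,0,0.075],
    [75,0,0,0,0,0,0],
    [75,0,0,0,0,0,0],
  ],
)

```text
time_s: 10.65
tcp_pos: [0.5021, -0.2467, 0.2174]
ee_rot: [[0.986, 0.166, -0.012], [0.166, -0.986, -0.003], [-0.013, 0.001, -1.0]]
wrist_force: [0.4, -0.7, 0.4]
gripper_width: 0.748
gripper_force: 0.0
```

```bash
cat > look4.py <<'E'
from h import *
np.set_printoptions(precision=4,suppress=True)
s=sense(); t=s['tcp_pos']; print(s['time_s'],t,s['ee_rot'],s['joints'],s['gripper_width'])
for n in ['scene','top','wrist']:
    d=capture(n); W=cloud(d,s); save(d,n+'4'); print(n)
    if n!='wrist':
        p=near(W,(.6245,.0423),.03,.112,.124); print('flange',len(p),np.percentile(p[:,2],[5,50,95]),hullfit(p))
        A=np.c_[p[:,:2]-p[:,:2].mean(0),np.ones(len(p))]; print('slope',np.linalg.lstsq(A,p[:,2],rcond=None)[0])
        p=near(W,(.6245,.0423),.03,.146,.17); print('griptop',p.mean(0),np.percentile(p[:,2],[5,95]))
    p=near(W,(.5065,-.244),.06,.025,.033); print('face',len(p),hullfit(p))
    p=near(W,(.5065,-.244),.06,.058,.07); r=cv2.minAreaRect(p[:,:2].astype(np.float32)*1000); print('bar',len(p),p.mean(0),r)
    if n=='wrist':  # rectified overhead view of the face, 6 px/mm... 5 px/mm, x up
        R,c=cam(d,s); g=np.mgrid[0:560,0:560]; Z=.028
        for Z,nm in ((.028,'face'),):
            X=.5065+(280-g[0])/5000; Y=-.244+(280-g[1])/5000
            P=(np.stack([X,Y,np.full(X.shape,Z)],-1)-c)@R
            u=(P[...,0]/P[...,2]*d['fx']+d['cx']).astype(np.float32); v=(P[...,1]/P[...,2]*d['fy']+d['cy']).astype(np.float32)
            cv2.imwrite('pics/rect4.png',cv2.remap(d['frame'],u,v,cv2.INTER_LINEAR)[...,::-1])
E
python3 look4.py
```

```text
10.65 [ 0.5021 -0.2467  0.2174] [[ 0.9861  0.1659 -0.0124]
 [ 0.1659 -0.9861 -0.003 ]
 [-0.0127  0.0009 -0.9999]] [ -9.4222  17.0434 -10.7508   0.3178 -62.877  108.8278] 0.7481159757280017
scene
flange 253 [0.114  0.117  0.1207] ((0.6243972778320312, 0.04229353368282318), 0.029987778514623642)
slope [0.0007 0.0105 0.1171]
griptop [0.6271 0.0414 0.1516] [0.1471 0.1552]
face 811 ((0.5077217221260071, -0.24352151155471802), 0.052310530096292496)
bar 125 [ 0.5089 -0.244   0.0636] ((507.7633972167969, -243.8770294189453), (53.32626724243164, 16.312667846679688), 13.870505332946777)
top
flange 367 [0.1144 0.1171 0.1197] ((0.6245334148406982, 0.042393144220113754), 0.02997250109910965)
slope [-0.0059 -0.004   0.117 ]
griptop [0.6242 0.0416 0.1529] [0.1496 0.1557]Traceback (most recent call last):
  File "look4.py", line 10, in <module>
    p=near(W,(.5065,-.244),.06,.025,.033); print('face',len(p),hullfit(p))
                                                               ~~~~~~~^^^
  File "h.py", line 26, in hullfit
    h=cv2.convexHull(p[:,:2].astype(np.float32))[:,0]; return cv2.minEnclosingCircle(h)
      ~~~~~~~~~~~~~~~~~~~~~~~~~~~~~~~~~~~~~~~~~~^^^^^
TypeError: 'NoneType' object is not subscriptable
```

View pics/scene4.png

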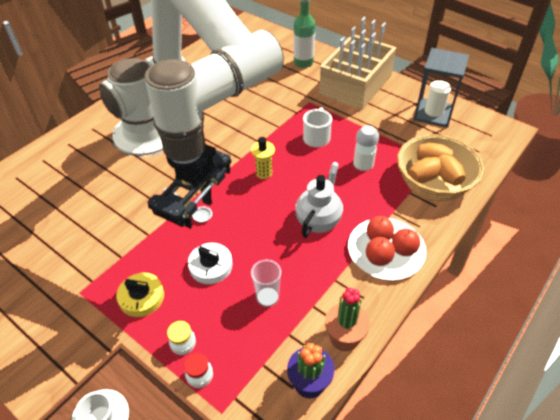

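The flange of the infuser is level at 0.117 m, so it is fully home at (320,190) in the scene view. The gripper hangs over the white timer at (210,262). I'll fix the script and view the timer from the wrist.

```bash
sed -i "s/\['scene','top','wrist'\]/['wrist']/; s/if n!='wrist':/if 0:/" look4.py; python3 look4.py
```

```text
10.75 [ 0.5039 -0.245   0.2184] [[ 0.9855  0.1696 -0.01  ]
 [ 0.1696 -0.9855 -0.0036]
 [-0.0105  0.0018 -0.9999]] [ -9.2021  17.0072 -10.6424   0.3299 -62.8844 108.8142] 0.7549754467588139
wrist
face 6083 ((0.5065634250640869, -0.24198609590530396), 0.05198131501674652)
bar 875 [ 0.5079 -0.2417  0.0646] ((506.7275085449219, -241.89639282226562), (52.11540985107422, 13.992372512817383), 11.153168678283691)
```

View pics/rect4.png

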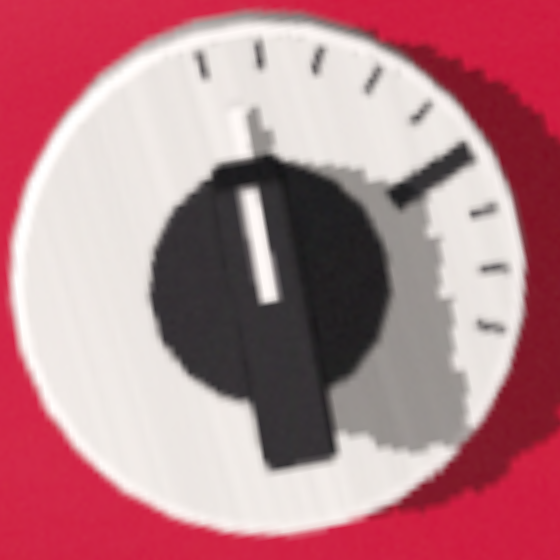

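The rectified view (5 px/mm, x up) shows the pointer at (238,120), bar yaw about +11°. The mark is at (431,176), at −57° from the centre (270,280), and the first tick at (203,64) is consistent with that. So the knob needs a turn of about −68° (1.19 rad clockwise).

Call:
drive_tool(
  rows=[
    [75,2,2,-20,0.003,-0.01,0.02],
    [75,0,0,-35,0,0,0],
    [75,0,0,-35,0,0,0],
    [75,0,0,-20,0,0,0],
    [75,0,0,0,0,0,0],
  ],
)

```text
time_s: 11.22
tcp_pos: [0.5036, -0.2409, 0.1047]
ee_rot: [[0.982, 0.191, -0.008], [0.191, -0.982, 0.002], [-0.008, -0.003, -1.0]]
wrist_force: [-0.5, 0.6, -0.7]
gripper_width: 0.75
gripper_force: 0.0
```

Call:
drive_tool(
  rows=[
    [75,0,0,0,0,0,0],
  ],
)

```text
time_s: 11.3
tcp_pos: [0.5067, -0.2422, 0.1091]
ee_rot: [[0.981, 0.192, -0.0], [0.192, -0.981, -0.001], [-0.0, 0.001, -1.0]]
wrist_force: [1.3, -1.1, 0.5]
gripper_width: 0.75
gripper_force: 0.0
```

Call:
drive_tool(
  rows=[
    [75,0,-0.5,-15,0,0,0],
    [75,0,0,-15,0,0,0],
    [75,0,0,-14,0,0,0],
    [75,0,0,-8,0,0,0],
    [75,0,0,0,0,0,0],
  ],
)

```text
time_s: 11.72
tcp_pos: [0.5068, -0.2433, 0.0578]
ee_rot: [[0.982, 0.191, 0.002], [0.191, -0.982, -0.001], [0.002, 0.002, -1.0]]
wrist_force: [-0.2, 1.1, -0.7]
gripper_width: 0.752
gripper_force: 0.0
```

Call:
drive_tool(
  rows=[
    [75,0,0,0,0,0,0],
    [75,0,0,0,0,0,0],
  ],
)

```text
time_s: 11.88
tcp_pos: [0.5076, -0.2439, 0.0593]
ee_rot: [[0.982, 0.191, 0.005], [0.191, -0.982, -0.002], [0.005, 0.003, -1.0]]
wrist_force: [-0.1, -0.2, -0.2]
gripper_width: 0.752
gripper_force: 0.0
```

Call:
drive_tool(
  rows=[
    [50,-1,0.5,-3,0,0.005,0],
    [30,0,0,0,0,0,0],
    [5,0,0,0,0,0,0],
    [5,0,0,0,0,0,0],
    [5,0,0,0,0,0,0],
  ],
)

```text
time_s: 12.3
tcp_pos: [0.5054, -0.2433, 0.0548]
ee_rot: [[0.982, 0.19, -0.003], [0.19, -0.982, -0.001], [-0.003, 0.001, -1.0]]
wrist_force: [-0.2, -0.0, -0.6]
gripper_width: 0.453
gripper_force: 0.0
```

Call:
drive_tool(
  rows=[
    [5,0,0,0,0,0,0],
    [5,0,0,0,0,0,0],
    [5,0,0,0,0,0,0],
    [5,0,0,0,0,0,0],
    [5,0,0,0,0,0,0],
  ],
)

```text
time_s: 12.72
tcp_pos: [0.5051, -0.2424, 0.0547]
ee_rot: [[0.982, 0.19, -0.003], [0.19, -0.982, -0.0], [-0.003, -0.0, -1.0]]
wrist_force: [-0.7, 4.5, 2.2]
gripper_width: 0.161
gripper_force: 30.0
```

Call:
drive_tool(
  rows=[
    [5,1,0,0,0,0,-0.08],
    [5,0,0,0,0,0,-0.1],
    [5,0,0,0,0,0,-0.1],
    [5,0,0,0,0,0,-0.1],
    [5,0,0,0,0,0,-0.1],
  ],
)

```text
time_s: 13.13
tcp_pos: [0.5051, -0.2422, 0.0547]
ee_rot: [[0.957, -0.29, -0.006], [-0.29, -0.957, 0.002], [-0.006, 0.0, -1.0]]
wrist_force: [-2.3, 5.2, 4.4]
gripper_width: 0.159
gripper_force: 30.0
```

Call:
drive_tool(
  rows=[
    [5,0,0,0,0,0,-0.1],
    [5,0,0,0,0,0,-0.1],
    [5,0,0,0,0,0,-0.1],
    [5,0,0,0,0,0,-0.1],
    [5,0,0,0,0,0,0],
  ],
)

```text
time_s: 13.55
tcp_pos: [0.5053, -0.242, 0.0547]
ee_rot: [[0.77, -0.639, -0.005], [-0.639, -0.77, 0.003], [-0.006, 0.001, -1.0]]
wrist_force: [-1.4, 5.8, 4.3]
gripper_width: 0.16
gripper_force: 30.0
```

Call:
drive_tool(
  rows=[
    [5,0,0,0,0,0,-0.1],
    [5,0,0,0,0,0,-0.1],
    [5,0,0,0,0,0,-0.1],
    [5,0,0,0,0,0,0],
    [5,0,0,0,0,0,0],
  ],
)

```text
time_s: 13.97
tcp_pos: [0.5054, -0.2419, 0.0547]
ee_rot: [[0.549, -0.836, -0.004], [-0.836, -0.549, 0.004], [-0.006, 0.001, -1.0]]
wrist_force: [-2.1, 6.3, 3.1]
gripper_width: 0.158
gripper_force: 30.0
```

Call:
drive_tool(
  rows=[
    [5,0,0,0,0,0,-0.01],
    [5,0,0,0,0,0,0],
    [40,0,0,0,0,0,0],
    [70,0,0,0,0,0,0],
    [70,0,0,0,0,0,0],
  ],
)

```text
time_s: 14.38
tcp_pos: [0.5065, -0.2435, 0.0547]
ee_rot: [[0.541, -0.841, -0.002], [-0.841, -0.541, 0.002], [-0.003, 0.001, -1.0]]
wrist_force: [0.5, -0.3, 0.6]
gripper_width: 0.306
gripper_force: 0.0
```

Call:
drive_tool(
  rows=[
    [70,0,0,0,0,0,0],
    [70,0,0,15,0,0,0],
    [70,0,0,35,0,0,0],
    [70,0,0,40,0,0,0],
    [70,0,0,40,0,0,0],
  ],
)

```text
time_s: 14.8
tcp_pos: [0.5056, -0.2435, 0.1856]
ee_rot: [[0.541, -0.841, -0.004], [-0.841, -0.541, 0.002], [-0.004, 0.003, -1.0]]
wrist_force: [1.8, 0.0, -0.7]
gripper_width: 0.655
gripper_force: 0.0
```

Call:
drive_tool(
  rows=[
    [70,0,0,30,0,0,0],
    [70,0,0,0,0,0,0],
    [70,0,0,0,0,0,0],
  ],
)

```text
time_s: 15.05
tcp_pos: [0.5072, -0.2436, 0.2169]
ee_rot: [[0.541, -0.841, 0.003], [-0.841, -0.541, 0.001], [0.0, -0.003, -1.0]]
wrist_force: [-0.8, -0.7, -1.1]
gripper_width: 0.696
gripper_force: 0.0
```

```bash
sed -i 's/rect4/rect5/' look4.py; python3 look4.py
```

```text
15.05 [ 0.5072 -0.2436  0.2169] [[ 0.541  -0.841   0.0028]
 [-0.841  -0.541   0.0013]
 [ 0.0004 -0.0031 -1.    ]] [ -9.2095  17.0427 -10.6497  -0.1114 -62.1609  42.0144] 0.695862980998029
wrist
face 6031 ((0.5065481066703796, -0.2414766103029251), 0.05195104703307152)
bar 894 [ 0.5072 -0.2426  0.0646] ((506.62933349609375, -241.65719604492188), (13.831561088562012, 51.84284591674805), 32.78707504272461)
```

View pics/rect5.png

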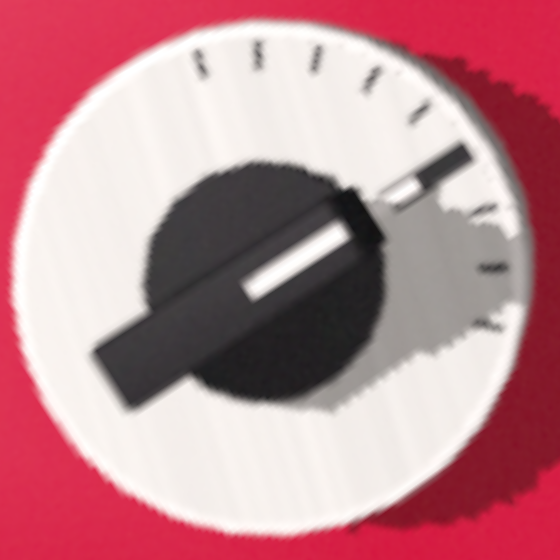

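The pointer tongue at (403,192) lies on the long mark, which runs to (465,152), and the bar yaw measures −57.2°. I'll do one last check of the pot and the bystanders, then hand in.

```bash
python3 - <<'E'
from h import *
d=capture('top'); W=cloud(d)
p=near(W,(.6245,.0423),.03,.112,.124); print(np.percentile(p[:,2],[5,50,95]),hullfit(p))
for k in ['sugar_shaker','mug','tumbler']:
    for m in masks_of(k,d)[:1]:
        q=W[m['region']]; q=q[~np.isnan(q[:,0])]; print(k,np.percentile(q,[2,98],axis=0).round(3).tolist())
print(finish_job())
E
```

```text
[0.11421567 0.11704175 0.11961007] ((0.6246486902236938, 0.0424615740776062), 0.02999175526201725)
sugar_shaker [[0.58, 0.258, 0.007], [0.632, 0.315, 0.131]]
mug [[0.397, 0.257, 0.001], [0.472, 0.349, 0.079]]
tumbler [[0.641, -0.257, 0.001], [0.701, -0.198, 0.107]]
the job is handed in; nothing more can be done
None
```

The infuser is fully home on the teapot rim, the white timer's pointer is on the long thick mark, the mug, shaker and tumbler have not moved, everything is released, and the job is handed in at about 15 s; no verdict came back.

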